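Snap the clamp of a filter holder shut with clip pliers and put the pliers away

TASK

A new membrane is in the steel filter holder, but its blue nylon clamp is still open. Lift the red-handled clip pliers out of their foam tray by the joint, set them down on the bench with the open jaws either side of the clamp's two ears and let go; then take them by both handles and squeeze until the clamp snaps shut and its white latch holds, and finally put the pliers back flat in their foam cut-out. Keep your fingers off the holder and its clamp, and leave the other things where they stand.

Things in the scene. Friction and masses are not known exactly. Their poses are not given: they have to be found in the camera images.
- filter_holder: Stainless filter holder, 56 mm across, 56 mm high with a hose barb on top, fixed on an aluminium base plate 5 mm thick (it cannot move). Round its flange goes a blue nylon clamp of two hinged half rings, 67 mm across. Origin on the bench under the holder's axis; +z up; the clamp's two ears point along its -x. The base plate reaches from x = -28 to +48 mm, y = +-32 mm.
- ears (a point): Midpoint between the clamp's ears, 50 mm from the holder's axis along its -x, 12 mm above the bench: the middle of the plier jaws goes here. The ears, one either side of y = 0, reach from x = -31 to -56 mm of the holder and 6 to 18 mm above the bare bench. Their outer faces are 28 mm apart at the tips when open, 17 mm when shut.
- latch (a point): Top of the white sprung latch tongue that lies over the ears, 40 mm from the holder's axis along its -x, 24 mm above the bench; 8 mm wide, within the width of the open ears. As the ears come together its hook rides over a tooth and drops behind it with a snap, and then holds the clamp shut; before that the clamp springs open again.
- clamp_left (a joint): Closing angle of each clamp half (both move alike), rad: 0 = open as found, 0.065 = pressed right home, about 0.057 = snapped and held by the latch after letting go.
- pliers: Clip pliers, steel jaws, red handles, 144 mm long, 16 mm thick, 0.15 to 0.25 kg, lying flat. Origin under the middle of the joint, at the underside; +x points to the jaws, the handles lie along -x, +z up. The joint is a steel block 32 mm long (x), 26 mm wide (y), z = 0 to 16 mm; gripped across y it does not move the jaws. A spring holds the pliers open; both halves move alike.
- jaws (a point): Middle between the jaws: 44 mm from the pliers' origin along their +x, 8.5 mm above the underside. Open, the jaws reach to x = 51 mm, z = 2 to 15 mm, 34 mm apart inside at x = 33 mm, 36 mm at x = 38 mm and 43 mm at the tips; 59 mm over their outsides.
- handles (a point): Middle between the handles at the place to squeeze: 62 mm from the pliers' origin along -x, 8 mm above the underside. Each handle is 8.5 mm wide, z = 0.5 to 15 mm, x = -44 to -90 mm. Over both handles it is about 59 mm here when open (67 mm at the ends), 27 mm when the clamp is shut. Between 7 and 20 N on each handle snaps the clamp.
- plier_half_a (a joint): How far each plier half is squeezed, rad: 0 = open (sprung), 0.28 = stop; about 0.25 when the clamp is pressed home.
- tool_tray: Black foam tool tray, fixed, 180 mm (x) by 100 mm (y), 24 mm high, with a yellow-floored cut-out in which the pliers lie, top flush, jaws to +x, with 4 mm of play. Origin on the bench under its middle. Beside the pliers' joint, x = -6 to +42 mm, the foam is cut away right across down to 3 mm above the bench as finger room; handles and jaws cannot be gripped in the tray.
- cutout (a point): Where the pliers' origin belongs when they lie in the tray: 18 mm from the tray's origin along its +x, 8 mm above the bench; the pliers' +x along the tray's +x.
- vial: Glass vial with black cap, 22 mm across, 51 mm high; origin at the middle of its underside. Leave it.
- forceps: Steel forceps lying flat, 14 mm by 128 mm (along its y), 10 mm high; origin at the middle of the underside. Leave them.
- fraction_collector_1: Fraction collector, fixed, 294 mm deep (x) by 235 mm wide (y), carousel and a post at its back left corner up to about 260 mm high; origin on the bench under its middle. It stands between the tray and the filter holder: carry the pliers round its front. A second one stands to the right behind the tray. Leave them.

How it is judged (in metres and radians):
On the way, in this order (a step that is already met when the one before it is completed fails the run):
1. the pliers lie on the bench, let go, with their open jaws either side of the open clamp's ears (horizontal distance between jaws and ears below 0.012 m and angle between the x axis of pliers and the x axis of filter_holder, either way round below 0.2 rad and height (world z) of pliers below 0.006 m and value of joint plier_half_a below 0.1 rad and value of joint clamp_left below 0.02 rad and contact force between the fingers and pliers below 0.3 N), for 0.2 s.
2. the pliers, squeezed round the ears, have snapped the clamp shut (value of joint clamp_left above 0.05 rad and value of joint plier_half_a above 0.2 rad and horizontal distance between jaws and ears below 0.016 m and contact force between the fingers and pliers above 3 N), for 0.1 s.
At the end, for the whole second after the job is handed in: The clamp stays snapped shut by its latch (closing angle above 0.05 rad), and the pliers lie at rest and flat in the foam cut-out: within 10 mm of their place, no more than 4 mm above its floor, within 0.15 rad of its direction and tilted less than 0.08 rad (value of joint clamp_left above 0.05 rad and horizontal distance between pliers and cutout below 0.01 m and z of pliers in the frame of cutout below 0.004 m and angle between pliers's own z axis and vertical below 0.08 rad and angle between the x axis of pliers and the x axis of tool_tray, either way round below 0.15 rad and linear speed of pliers below 0.02 m/s); the robot touches nothing.
It fails at once if the fingers touch the filter holder or its clamp (contact force between the fingers and filter_holder above 1 N).
It fails at once if the vial or the forceps are shifted by more than 30 mm (distance of any of vial, forceps from where it was at the start of the episode above 0.03 m).
It also fails if it takes over 64 s, if anything falls off the work surface, if the arm or the gripper's body presses on something with over 40 N, if the wrist force passes 120 N, or if a joint passes its speed limit or range.

ROBOT

A 6-joint arm with a two-finger parallel gripper is mounted at the origin on a cart in front of the work surface, level with it; the furniture and walls round the work are solid. World frame = base frame: x ahead of the robot, y to its left, z up, the work surface at z = 0. Lengths are in mm, angles in rad, forces in N, time in s.
With the tool pointing down it reaches from about 325 to 775 mm from the base axis. Payload 9.3 kg.
Tool frame: the origin (TCP) lies on the centre line of the jaws, within the pads' length; the fingertips stand manip.finger_overhang ahead of it and the grasp point (between the pads) lies 2 mm behind it (manip.finger_overhang is the distance from the TCP to the fingertips, in mm); z points along the fingers, y is the line along which they close (so a half turn about z gives the same grasp; the last joint's range is limited). The gripper opens to 85 mm and grips with 20 to 120 N. Pads are 22 mm wide; open, the fingers measure 114 mm over their backs; the gripper's body (76 mm by 85 mm) begins 54 mm behind the grasp point. The pads swing forward as they close: fully open they stand 13 mm farther back than shut.
Start: joints at [1.169, 0.259, 0.021, 1.334, 0, 1.418], TCP at [135.434, 533.061, 248.279] pointing down, gripper open.
Joint ranges: [-3.04, 3.04], [-0.91, 1.82], [-1.04, 1.36], [-1.92, 1.95], [-1.52, 1.45], [-3.14, 3.14]. Speed limits (rad/s): [2.22, 2.22, 2.79, 3.14, 3.14, 3.14].

INTERFACE

Orientations are given as a unit quaternion [x, y, z, w].
In Python, from plant import manip gives the robot as it stands.
- The arm moves only by the shell command python3 -m inch 'ROWS' [FORCE]. ROWS is JSON, a list of rows, each a list of 5 numbers: the shift along the tool's x, y, z scaled (see below), then the turn about the tool's z scaled (see below), then the gripper command: -1 is shut, 1 is fully open, values between are in proportion. In form: [[tx, ty, tz, twist, hand], ...]. A call has 1 to 8 rows; each row is the pose to reach, as a shift and turn from the pose commanded when the call began, along the tool's axes at that moment; what a row does not reach only later rows make up. The controller multiplies each number of a shift by 300 mm and each number of a turn by 1.5 rad. A row lasts 1/10 s, in which the tool goes at most 50 mm and 8.59 degrees, less where a joint would pass 70% of its speed; a pose out of reach is approached as far as the arm can. A call with a number of a shift or a turn outside -1 to 1 is refused whole. A call with a gripper value outside its range is refused whole. The fingers move at their own pace and stop on an object; FORCE is the grip in N (left out, the last holds). Time passes only in rows, so rows that repeat a pose let the fingers close. It gives the time, the measured TCP pose, the force, the opening and the grip force at its end, in the units of the state.
- manip.read_state(): the state, without advancing time (a new reading comes with each control period).
- manip.camera(name): name is "side" or "top"; returns a dict with "frame" (480x640x3 uint8, red, green, blue), "depth" (480x640 float32, mm along the optical axis (not along the pixel's ray), 0 where there is no reading), "mtx" (3x3 intrinsics, pixels), "world_from_camera" (4x4, takes a point from camera to world coordinates). Camera axes: x right, y down, z forward; pixel columns grow to the right and rows downward; lengths in mm; the calibration is good to about 2 mm. A picture is of the moment at which its call begins.
- manip.finish_job(): hands the job in; it is judged then, once.
The state is a dict: "clock": time; "q": joint angles; "dq": joint speeds; "tau": joint torques, N m; "ee_pos": TCP position; "tcp_rot": TCP orientation; "contact_force": force on the tool from outside, world axes, zero at the start; "moment": the same for the moment, N m; "width": opening from 0.0 (shut) to 1.0 (fully open); "grip_force": force on a finger pad.
Only numpy, scipy, OpenCV 4.12 (cv2) and the standard library are available. Lean on these libraries where they do the work, as an engineer would, in place of code of your own. Each camera call takes 0.05 s, during which the arm holds its last target. There are 200 camera calls.

## Working session

There is one attempt and no reset: what is moved stays moved. The work goes in short steps, Python scripts to look and compute and a shell command to move; the robot and the scene stay as the last step left them, time stands still between calls to the robot, and variables do not carry over. Pictures are saved under pics/ and viewed, at most 14 in all, crops included, and the job is handed in when it is done.

```bash
mkdir -p pics; ls
python3 - <<'E'
from plant import manip
import cv2,numpy as np
print(manip.read_state(), manip.finger_overhang)
for n in("side","top"):
    c=manip.camera(n); cv2.imwrite(f"pics/{n}0.png",c["frame"][:,:,::-1]); np.savez(f"{n}0.npz",**c)
    print(n,c["mtx"],c["world_from_camera"].round(3))
E
```

```text
pics
{'clock': 0.0, 'q': array([ 1.16942017e+00,  2.59223309e-01,  2.07620856e-02,  1.33371460e+00,
       -2.50100952e-05,  1.41819236e+00]), 'dq': array([-8.00815256e-04, -4.08507793e-04,  7.99583542e-04,  3.28371139e-04,
       -6.03351906e-05,  3.49220298e-04]), 'tau': array([-2.11001403e-03, -5.55642021e+01,  3.44523883e+01,  1.36976328e-02,
       -1.49485609e-04, -2.62570535e-05]), 'ee_pos': array([135.32820061, 532.82228304, 247.64938148]), 'tcp_rot': array([ 1.24065557e-01,  9.92273784e-01, -6.66878357e-04, -1.76591805e-04]), 'contact_force': array([-0.24498128,  0.17224749,  0.35391137]), 'moment': array([-0.00535453,  0.03851908, -0.05113905]), 'grip_force': 0.0, 'width': 0.9994295440450675} 17.0
side [[527.52104848   0.         314.10630433]
 [  0.         527.52104848 243.39977356]
 [  0.           0.           1.        ]] [[ 1.00000e+00 -1.80000e-02  6.00000e-03  4.58822e+02]
 [-1.50000e-02 -5.86000e-01  8.10000e-01 -8.28926e+02]
 [-1.10000e-02 -8.10000e-01 -5.86000e-01  7.97203e+02]
 [ 0.00000e+00  0.00000e+00  0.00000e+00  1.00000e+00]]
top [[545.89630078   0.         323.94104116]
 [  0.         545.89630078 234.44239235]
 [  0.           0.           1.        ]] [[-1.100000e-02 -9.800000e-01  2.010000e-01  2.280350e+02]
 [-1.000000e+00  1.000000e-02 -7.000000e-03  1.834340e+02]
 [ 4.000000e-03 -2.010000e-01 -9.800000e-01  1.275224e+03]
 [ 0.000000e+00  0.000000e+00  0.000000e+00  1.000000e+00]]
```

View pics/top0.png

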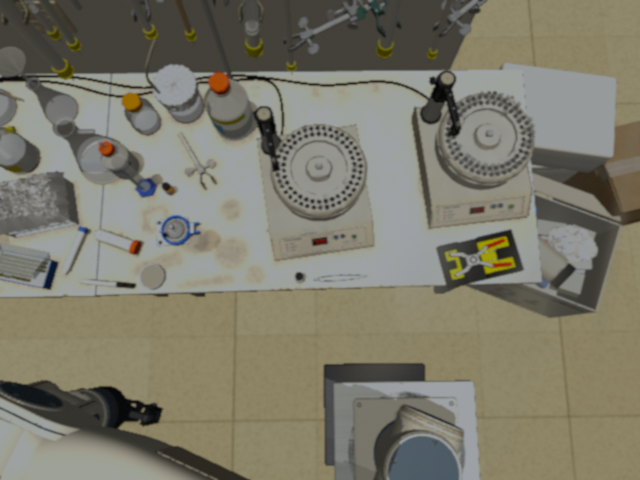

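View pics/side0.png

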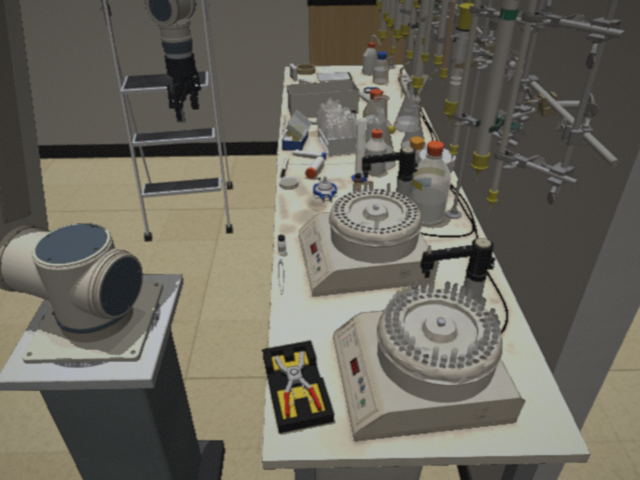

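Top view: tray near (480,258) with the pliers' jaws to the left (+y) and red handles to the right. The blue clamp is near (177,230), vial near (299,277), forceps near (340,278). I'll enlarge both work areas.

```bash
cat > h.py <<'E'
import numpy as np,cv2
from plant import manip
def cam(n):
    c=manip.camera(n); return c
def ray(c,uv,z):
    uv=np.atleast_2d(np.float64(uv)); T=c["world_from_camera"]
    d=np.c_[uv,np.ones(len(uv))]@np.linalg.inv(c["mtx"]).T@T[:3,:3].T
    o=T[:3,3]; return o+d*((z-o[2])/d[:,2])[:,None]
def masks(f):
    h=cv2.cvtColor(np.ascontiguousarray(f),cv2.COLOR_RGB2HSV); H,S,V=h[...,0],h[...,1],h[...,2]
    return dict(blue=(H>100)&(H<130)&(S>110)&(V>60),red=((H<7)|(H>173))&(S>150)&(V>80),yellow=(H>22)&(H<34)&(S>170)&(V>90),dark=(V<60))
def roi(m,x0,y0,x1,y1):
    o=np.zeros_like(m,np.uint8); o[y0:y1,x0:x1]=m[y0:y1,x0:x1]; return o
def big(o):
    n,l,s,c=cv2.connectedComponentsWithStats(o); 
    return (l==1+np.argmax(s[1:,4])).astype(np.uint8)
E
python3 - <<'E'
from h import *
c={n:dict(np.load(f"{n}0.npz")) for n in("top","side")}
t,s=c["top"]["frame"],c["side"]["frame"]
z=lambda f,x,y,w,h:cv2.resize(f[y:y+h,x:x+w],(400,300),interpolation=cv2.INTER_CUBIC)
im=np.vstack([np.hstack([z(t,430,220,100,75),z(t,127,190,100,75)]),np.hstack([z(s,250,335,100,75),z(s,287,160,80,60)])])
cv2.imwrite("pics/z0.png",im[:,:,::-1])
m=masks(t); 
tr=big(roi(m["dark"]|m["yellow"]|m["red"],432,225,530,292)); p=np.argwhere(tr)[:,::-1]
hull=cv2.convexHull(p.astype(np.int32)); W=ray(c["top"],hull[:,0],24)
r=cv2.minAreaRect(W[:,:2].astype(np.float32)); print("tray",r)
for k in("red","yellow"):
    p=np.argwhere(roi(m[k],432,225,530,292))[:,::-1]; print(k,len(p),ray(c["top"],p,16).mean(0))
b=roi(m["blue"],150,205,215,255); p=np.argwhere(b)[:,::-1]; W=ray(c["top"],p,20);
print("blue",len(p),W.mean(0),W.min(0),W.max(0), p.min(0),p.max(0))
b=roi(masks(s)["blue"],300,170,345,210); p=np.argwhere(b)[:,::-1]; W=ray(c["side"],p,20);
print("blue side",len(p),W.mean(0),W.min(0),W.max(0))
for u in([299,277],[318,278],[367,278]): print(ray(c["top"],u,5 if u[0]>300 else 51))
E
```

```text
tray ((423.88055419921875, -184.92019653320312), (95.1100845336914, 180.10963439941406), 14.09850025177002)
red 35 [ 431.78858862 -231.38000438   16.        ]
yellow 707 [ 428.9927379  -207.54573519   16.        ]
blue 191 [498.88224058 516.24819335  20.        ] [466.02803479 470.49061698  20.        ] [533.43603049 557.29315268  20.        ] [161 216] [198 244]
blue side 68 [500.76353805 498.99319162  20.        ] [470.70523981 464.18034748  20.        ] [533.18330215 546.13099544  20.        ]
[[381.74918657 232.53012937  51.        ]]
[[384.71694691 189.98770107   5.        ]]
[[383.5293809   75.44150378   5.        ]]
```

View pics/z0.png

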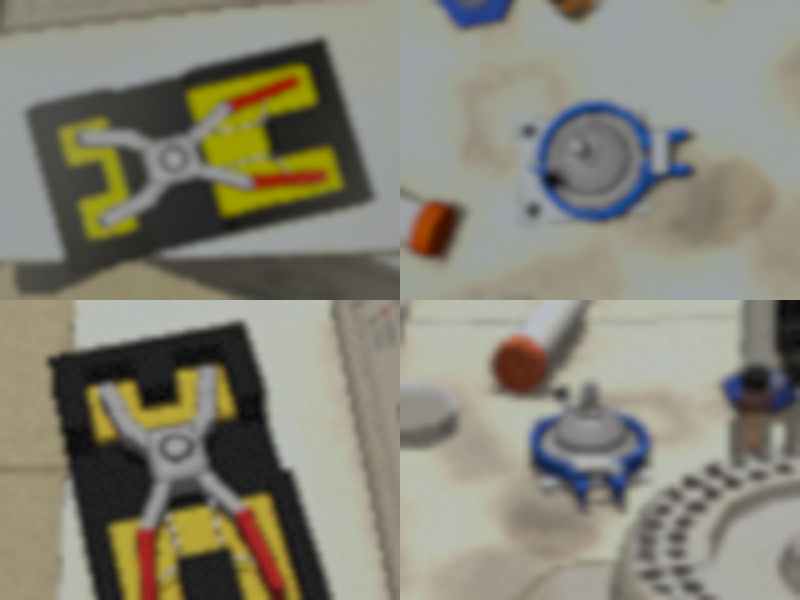

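Crops: the pliers' joint disc is at full-image top (473,259.5) and side (294,372). The clamp ears point to image right (−y), with tips near top (199.5,223.8) and (199.5,232.5). Next I refine these.

Run:
```python
from h import *
c={n:dict(np.load(f"{n}0.npz")) for n in("top","side")}
T=c["top"]
print("joint top",ray(T,[473.25,259.5],24),"side",ray(c["side"],[293.75,371.75],24))
print("jaw tips",ray(T,[[450.5,254.5],[456,275.5]],23),"handle ends",ray(T,[[504.5,240.5],[510.5,264]],23))
print("ears",ray(T,[[199.5,223.75],[199.5,232.5]],18),"ring c",ray(T,[176.5,229.5],20),"side ears",ray(c["side"],[[323.6,201],[331,201]],18))
m=roi(masks(T["frame"])["blue"],150,205,189,255); h=cv2.convexHull(np.argwhere(m)[:,::-1].astype(np.int32))[:,0]
print("ring fit",cv2.minEnclosingCircle(ray(T,h,19)[:,:2].astype(np.float32)))
P=ray(T,[[438,228],[528,215],[275,258],[372,246]],0); print("collector fronts",P)
d=T["depth"]; print("depth ok",(d>0).mean())
uv=np.argwhere(np.ones_like(d,bool))[:,::-1].astype(float); K=T["mtx"]
X=np.c_[(uv-K[:2,2])/K[0,0],np.ones(len(uv))]*d.reshape(-1,1); X=X@T["world_from_camera"][:3,:3].T+T["world_from_camera"][:3,3]; X=X[d.ravel()>0]
for n,(a,b) in {"c1":(0,300),"c2":(-320,0)}.items():
    for x in range(380,700,40):
        q=X[(X[:,0]>x)&(X[:,0]<x+40)&(X[:,1]>a)&(X[:,1]<b)]; print(n,x,np.percentile(q[:,2],[50,98,100]).round())
```

```text
joint top [[ 421.75954611 -170.75887276   24.        ]] side [[ 422.54013682 -169.21156237   24.        ]]
jaw tips [[ 434.21260306 -118.82562093   23.        ]
 [ 384.9905168  -128.70918003   23.        ]] handle ends [[ 466.09754791 -247.21234709   23.        ]
 [ 410.48171802 -256.8489653    23.        ]]
ears [[514.49010262 468.20316001  18.        ]
 [493.40386448 467.46882837  18.        ]] ring c [[500.7218539  521.23162153  20.        ]] side ears [[497.06845565 451.67755351  18.        ]
 [518.01166692 450.98253625  18.        ]]
ring fit ((500.5372009277344, 523.700439453125), 35.067535400390625)
collector fronts [[ 502.51265713  -98.13492219    0.        ]
 [ 532.35103858 -316.59376293    0.        ]
 [ 433.84815575  291.19037092    0.        ]
 [ 460.34367737   61.09294137    0.        ]]
depth ok 0.9960091145833333
c1 380 [-1. 12. 54.]
c1 420 [ 1. 49. 58.]
c1 460 [56. 75. 81.]
c1 500 [ 76. 155. 177.]
c1 540 [143. 159. 241.]
c1 580 [147. 243. 258.]
c1 620 [145. 243. 248.]
c1 660 [150. 250. 254.]
c2 380 [ 1. 27. 32.]
c2 420 [ 3. 27. 31.]
c2 460 [ 1. 26. 31.]
c2 500 [23. 57. 64.]
c2 540 [ 66. 147. 157.]
c2 580 [106. 174. 179.]
c2 620 [143. 221. 245.]
c2 660 [145. 243. 259.]
```

```bash
cat > go.py <<'E'
# usage: go.py x,y,z,yawdeg ... (yaw of tool x axis) -> scaled shift/turn from the measured pose
import sys; from h import *; from scipy.spatial.transform import Rotation as R
s=manip.read_state(); r=R.from_quat(s["tcp_rot"]); M=r.as_matrix(); yaw=np.degrees(np.arctan2(M[1,0],M[0,0]))
print(s["clock"],s["ee_pos"].round(1),"yaw",yaw.round(2),"w",round(s["width"]*85,1),"grip",s["grip_force"],"F",s["contact_force"].round(1))
for a in sys.argv[1:]:
    v=np.float64(a.split(",")); t=M.T@(v[:3]-s["ee_pos"])/300; w=-np.radians((v[3]-yaw+180)%360-180)/1.5
    print(a,t.round(4),w.round(4))
E
python3 go.py 330,350,270,165.7 370,150,270,135
```

```text
0.1 [135.3 532.9 247.7] yaw 165.74 w 84.6 grip 0.0 F [ 0.2 -0.7 -0.1]
330,350,270,165.7 [-0.779  -0.431  -0.0739] 0.0005
370,150,270,135 [-1.0724 -1.0443 -0.0732] 0.3577
```

```bash
python3 -m inch '[[-0.78,-0.43,-0.07,0.1,0.2],[-0.78,-0.43,-0.07,0.2,0.2],[-0.78,-0.43,-0.07,0.3,0.2],[-0.78,-0.43,-0.07,0.36,0.2],[-0.78,-0.43,-0.07,0.36,0.2],[-0.78,-0.43,-0.07,0.36,0.2],[-0.92,-0.73,-0.07,0.36,0.2],[-0.92,-0.73,-0.07,0.36,0.2]]' 40; python3 go.py 370,150,270,120 365,-30,250,103.3 422,-170,150,103.3
```

```text
clock: 0.9
ee_pos: [349.2, 251.5, 268.7]
tcp_rot: [0.384, 0.923, -0.0, -0.0]
contact_force: [1.1, 0.5, 0.4]
width: 0.6
grip_force: 0.0
0.9 [349.2 251.5 268.7] yaw 134.86 w 51.0 grip 0.0 F [1.1 0.5 0.4]
370,150,270,120 [-0.2886 -0.1895 -0.0042] 0.1729
365,-30,250,103.3 [-0.7021 -0.6245  0.0628] 0.3672
422,-170,150,103.3 [-1.167  -0.8187  0.3962] 0.3672
```

```bash
python3 -m inch '[[-0.29,-0.19,0,0.1,0.2],[-0.29,-0.19,0,0.2,0.2],[-0.70,-0.62,0.06,0.3,0.2],[-0.70,-0.62,0.06,0.367,0.2],[-0.70,-0.62,0.06,0.367,0.2],[-0.70,-0.62,0.06,0.367,0.2],[-0.95,-0.73,0.24,0.367,0.2],[-0.95,-0.73,0.24,0.367,0.2]]'; python3 go.py 422,-170,110,103.3 422,-170,26,103.3
```

```text
clock: 1.7
ee_pos: [394.6, -105.7, 197.0]
tcp_rot: [0.621, 0.784, 0.0, 0.001]
contact_force: [0.4, 0.8, -0.0]
width: 0.603
grip_force: 0.0
1.7 [ 394.6 -105.7  197. ] yaw 103.22 w 51.3 grip 0.0 F [ 0.4  0.8 -0. ]
422,-170,110,103.3 [-0.2292  0.0394  0.2905] -0.001
422,-170,26,103.3 [-0.2288  0.0389  0.5705] -0.001
```

```bash
python3 -m inch '[[-0.229,0.039,0.29,0,0.2],[-0.229,0.039,0.29,0,0.2],[-0.229,0.039,0.29,0,0.2],[-0.229,0.039,0.39,0,0.2],[-0.229,0.039,0.39,0,0.2]]'; python3 go.py 422,-170,26,103.3
python3 - <<'E'
from h import *
o=[]
for n,(x,y,w,h) in dict(top=(430,220,100,75),side=(230,315,120,90)).items():
    f=cam(n)["frame"]; o.append(cv2.resize(f[y:y+h,x:x+w],(400,300),interpolation=cv2.INTER_CUBIC))
cv2.imwrite("pics/z1.png",np.hstack(o)[:,:,::-1])
E
```

```text
clock: 2.2
ee_pos: [419.9, -166.8, 78.1]
tcp_rot: [0.621, 0.784, -0.0, -0.003]
contact_force: [-1.1, 1.0, 0.8]
width: 0.597
grip_force: 0.0
2.2 [ 419.9 -166.8   78.1] yaw 103.24 w 50.8 grip 0.0 F [-1.1  1.   0.8]
422,-170,26,103.3 [-0.0128  0.0049  0.1735] -0.0007
```

View pics/z1.png

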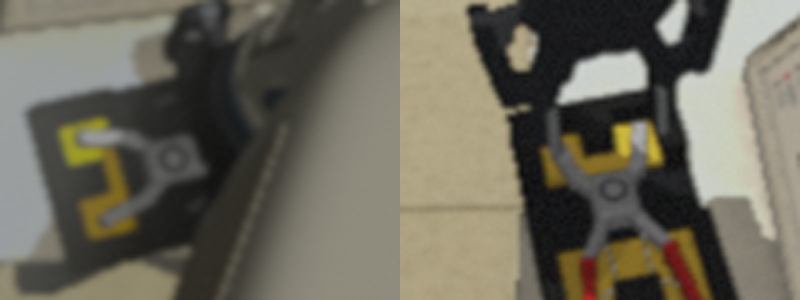

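The side view shows the fingers straddling the joint, evenly to about 2 mm. Going down and closing.

```bash
python3 -m inch '[[0,0,0.09,0,0.2],[0,0,0.15,0,0.2],[0,0,0.18,0,0.2],[0,0,0.18,0,0.2],[0,0,0.18,0,-1],[0,0,0.18,0,-1],[0,0,0.18,0,-1],[0,0,0.18,0,-1]]' 40; python3 go.py
```

```text
clock: 3.1
ee_pos: [422.3, -168.2, 27.7]
tcp_rot: [0.621, 0.784, 0.0, 0.001]
contact_force: [-0.3, 0.5, 6.5]
width: 0.292
grip_force: 40.4
3.1 [ 422.3 -168.2   27.7] yaw 103.27 w 24.8 grip 40.39390683174133 F [-0.3  0.5  6.5]
```

```bash
python3 -m inch '[[0,0,0,0,-1],[0,0,0,0,-1],[0,0,-0.03,0,-1],[0,0,-0.1,0,-1],[0,0,-0.2,0,-1],[0,0,-0.33,0,-1],[0,0,-0.46,0,-1],[0,0,-0.46,0,-1]]'; python3 go.py 370,-60,200,103.3 355,80,200,100 352,200,200,95
```

```text
clock: 3.9
ee_pos: [423.5, -169.0, 169.8]
tcp_rot: [0.621, 0.784, 0.0, 0.004]
contact_force: [1.0, -1.1, -1.7]
width: 0.295
grip_force: 39.6
3.9 [ 423.5 -169.   169.8] yaw 103.27 w 25.1 grip 39.61239695549011 F [ 1.  -1.1 -1.7]
370,-60,200,103.3 [ 0.3939 -0.0895 -0.1035] -0.0004
355,80,200,100 [ 0.8595 -0.031  -0.1061] 0.038
352,200,200,95 [ 1.2511  0.0511 -0.108 ] 0.0962
```

```bash
python3 -m inch '[[0.13,-0.03,-0.1,0,-1],[0.26,-0.06,-0.1,0,-1],[0.394,-0.09,-0.1,0,-1],[0.53,-0.07,-0.1,0.01,-1],[0.66,-0.05,-0.1,0.02,-1],[0.80,-0.035,-0.1,0.03,-1],[0.93,-0.02,-0.1,0.04,-1],[0.99,0,-0.1,0.05,-1]]'; python3 go.py 352,220,200,95 365,330,200,93.5 504,427,120,93.5
```

```text
clock: 4.7
ee_pos: [352.0, 123.5, 194.5]
tcp_rot: [0.649, 0.761, 0.0, -0.0]
contact_force: [-0.4, -0.5, -2.1]
width: 0.293
grip_force: 40.0
4.7 [352.  123.5 194.5] yaw 99.06 w 24.9 grip 39.98750030994415 F [-0.4 -0.5 -2.1]
352,220,200,95 [ 0.3176  0.0505 -0.018 ] 0.0472
365,330,200,93.5 [ 0.6729  0.151  -0.0178] 0.0647
504,427,120,93.5 [0.9191 0.6595 0.249 ] 0.0647
```

```bash
python3 -m inch '[[0.16,0.025,-0.02,0.02,-1],[0.32,0.05,-0.02,0.04,-1],[0.48,0.1,-0.02,0.065,-1],[0.66,0.15,-0.02,0.065,-1],[0.75,0.28,-0.02,0.065,-1],[0.82,0.42,0.03,0.065,-1],[0.90,0.56,0.1,0.065,-1],[0.92,0.66,0.2,0.065,-1]]'; python3 go.py 504,427,100,93.5
```

```text
clock: 5.5
ee_pos: [507.8, 427.4, 134.5]
tcp_rot: [0.685, 0.728, 0.002, 0.0]
contact_force: [1.5, -0.7, -1.4]
width: 0.287
grip_force: 40.1
5.5 [507.8 427.4 134.5] yaw 93.48 w 24.4 grip 40.05048751831055 F [ 1.5 -0.7 -1.4]
504,427,100,93.5 [-0.0008 -0.0131  0.115 ] -0.0003
```

```bash
python3 -m inch '[[0,0,0.06,0,-1],[0,0,0.08,0,-1],[0,0,0.08,0,-1]]'; python3 go.py 504,427,100,93.5
cat > look.py <<'E'
import sys; from h import *
o=[]
for n,(x,y,w,h) in dict(top=(140,190,100,75),side=(280,155,100,75)).items():
    c=cam(n); np.savez(f"{n}_{sys.argv[1]}.npz",**c); o.append(cv2.resize(c["frame"][y:y+h,x:x+w],(400,300),interpolation=cv2.INTER_CUBIC))
cv2.imwrite(f"pics/{sys.argv[1]}.png",np.hstack(o)[:,:,::-1])
E
python3 look.py a1
```

```text
clock: 5.8
ee_pos: [505.2, 424.2, 109.6]
tcp_rot: [0.686, 0.728, -0.001, -0.0]
contact_force: [0.3, 0.4, -0.8]
width: 0.291
grip_force: 40.1
5.8 [505.2 424.2 109.6] yaw 93.38 w 24.8 grip 40.13152241706848 F [ 0.3  0.4 -0.8]
504,427,100,93.5 [ 0.0096 -0.0034  0.0319] -0.0014
```

View pics/a1.png

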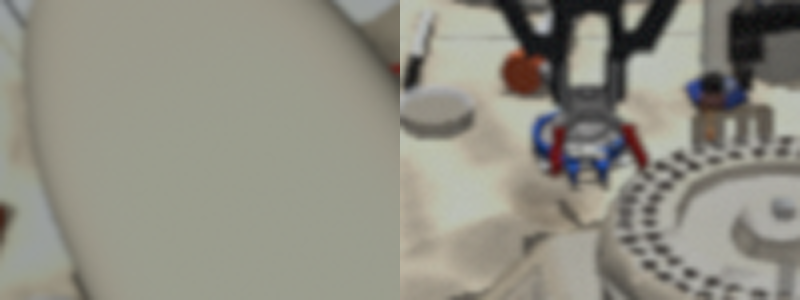

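Run:
```python
from h import *
c=dict(np.load("side_a1.npz")); m=masks(c["frame"])
r=roi(m["red"],310,170,350,205); n,l,s,ce=cv2.connectedComponentsWithStats(r)
for i in range(1,n):
    if s[i,4]>8: print("red",s[i],ray(c,ce[i],98))
# rows of handles
for y in range(184,200): 
    xs=np.where(r[y])[0]; 
    if len(xs)>1: print(y,xs.min(),xs.max(), end="; ")
c0=dict(np.load("side0.npz")); b=roi(masks(c0["frame"])["blue"],300,170,345,210)
for y in range(194,206):
    xs=np.where(b[y])[0]
    if len(xs): print("\nblue",y,xs,ray(c0,[(xs.min()+xs.max())/2,y],15).round(1),end="")
```

```text
red [318 187   3  11  18] [[482.03401808 364.82610962  98.        ]]
red [336 187   5   9  16] [[532.59863477 371.39960447  98.        ]]
187 320 337; 188 319 337; 189 319 338; 190 319 338; 191 319 339; 192 318 339; 193 318 340; 194 318 340; 195 318 340; 196 318 319; 
blue 194 [317 318 319 320 321 332] [[501.  495.5  15. ]]
blue 195 [320 321 322 323 324 329 330 331] [[503.7 489.7  15. ]]
blue 196 [321 322 323 324 329 330 331] [[505. 484.  15.]]
blue 197 [322 323 330 331] [[506.2 478.4  15. ]]
blue 198 [323 330] [[506.  472.8  15. ]]
```

```bash
python3 -m inch '[[0,0,0,0,-1]]'; python3 go.py 507.6,429.5,48,94
```

```text
clock: 6.0
ee_pos: [506.1, 424.9, 112.3]
tcp_rot: [0.686, 0.728, 0.001, 0.0]
contact_force: [-0.5, -0.7, -1.8]
width: 0.291
grip_force: 40.1
6.0 [506.1 424.9 112.3] yaw 93.39 w 24.7 grip 40.13995170593262 F [-0.5 -0.7 -1.8]
507.6,429.5,48,94 [0.0149 0.0053 0.2144] -0.0071
```

```bash
python3 -m inch '[[0.015,0.005,0.08,-0.007,-1],[0.015,0.005,0.15,-0.007,-1],[0.015,0.005,0.21,-0.007,-1],[0.015,0.005,0.21,-0.007,-1],[0.015,0.005,0.21,-0.007,-1]]'; python3 go.py 507.6,429.5,22,94; python3 look.py a2
```

```text
clock: 6.5
ee_pos: [507.5, 429.5, 48.6]
tcp_rot: [0.682, 0.731, 0.001, 0.0]
contact_force: [0.1, -0.7, -1.1]
width: 0.292
grip_force: 40.1
6.5 [507.5 429.5  48.6] yaw 93.99 w 24.8 grip 40.1179039478302 F [ 0.1 -0.7 -1.1]
507.6,429.5,22,94 [0.0001 0.0004 0.0888] -0.0002
```

View pics/a2.png

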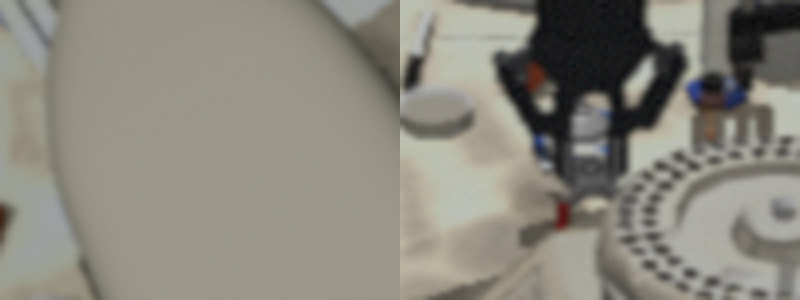

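The side view shows the pliers over the clamp with the ears hidden behind the fingers, so I go down in force-checked steps.

```bash
python3 -m inch '[[0,0,0.02,0,-1],[0,0,0.04,0,-1],[0,0,0.055,0,-1],[0,0,0.07,0,-1],[0,0,0.07,0,-1],[0,0,0.07,0,-1]]'; python3 go.py
```

```text
clock: 7.2
ee_pos: [507.2, 429.2, 26.1]
tcp_rot: [0.682, 0.731, -0.0, -0.0]
contact_force: [-0.6, -0.4, -2.0]
width: 0.292
grip_force: 40.2
7.2 [507.2 429.2  26.1] yaw 93.98 w 24.8 grip 40.15384912490845 F [-0.6 -0.4 -2. ]
```

```bash
python3 -m inch '[[0,0,0.007,0,-1],[0,0,0.014,0,-1],[0,0,0.018,0,-1],[0,0,0.018,0,-1]]'; python3 go.py
```

```text
clock: 7.6
ee_pos: [507.3, 429.2, 21.2]
tcp_rot: [0.682, 0.731, 0.0, 0.0]
contact_force: [-0.8, 0.0, 2.3]
width: 0.289
grip_force: 40.5
7.6 [507.3 429.2  21.2] yaw 93.98 w 24.6 grip 40.47811210155487 F [-0.8  0.   2.3]
```

Bench contact. Opening and rising.

```bash
python3 -m inch '[[0,0,0,0,-0.2],[0,0,0,0,0.1],[0,0,0,0,0.1],[0,0,0,0,0.1],[0,0,0,0,0.1],[0,0,-0.07,0,0.1],[0,0,-0.2,0,0.1],[0,0,-0.3,0,0.3]]'; python3 go.py 500,280,130,94
```

```text
clock: 8.4
ee_pos: [507.3, 429.3, 112.4]
tcp_rot: [0.682, 0.731, 0.0, 0.0]
contact_force: [0.9, -0.0, -0.5]
width: 0.648
grip_force: 0.0
8.4 [507.3 429.3 112.4] yaw 93.98 w 55.1 grip 0.0 F [ 0.9 -0.  -0.5]
500,280,130,94 [-0.4948 -0.0589 -0.0586] -0.0002
```

```bash
python3 -m inch '[[0,0,-0.15,0,1],[-0.15,-0.15,-0.3,0,1],[-0.3,-0.3,-0.4,0,1],[-0.4,-0.45,-0.4,0,1],[-0.4,-0.5,-0.4,0,1]]'; python3 go.py; python3 look.py a3
```

```text
clock: 8.9
ee_pos: [374.0, 303.7, 229.7]
tcp_rot: [0.682, 0.731, 0.001, 0.0]
contact_force: [0.4, 0.0, 0.7]
width: 0.999
grip_force: 0.0
8.9 [374.  303.7 229.7] yaw 93.94 w 84.9 grip 0.0 F [0.4 0.  0.7]
```

View pics/a3.png

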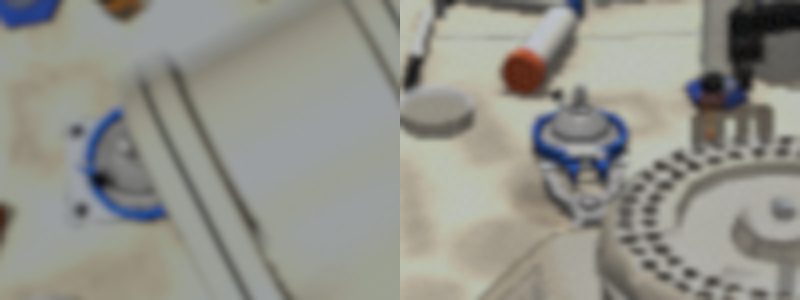

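Side view: the jaws straddle the blue ears evenly, with the joint at about (326,206). Next, the handles.

```bash
python3 go.py 511.6,366,200,94 511.6,366,100,94
```

```text
9.0 [370.6 302.5 231. ] yaw 93.98 w 85.2 grip 0.0 F [ 0.5  0.6 -0.5]
511.6,366,200,94 [0.1784 0.4833 0.1039] -0.0002
511.6,366,100,94 [0.1783 0.483  0.4373] -0.0002
```

```bash
python3 -m inch '[[0.06,0.16,0,0,1],[0.12,0.32,0,0,1],[0.178,0.483,0.05,0,1],[0.178,0.483,0.15,0,1],[0.178,0.483,0.3,0,1],[0.178,0.483,0.42,0,1],[0.178,0.483,0.43,0,1],[0.178,0.483,0.43,0,1]]' 20; python3 go.py 511.6,366,24,94
```

```text
clock: 9.8
ee_pos: [515.7, 368.4, 99.9]
tcp_rot: [0.682, 0.731, -0.001, -0.0]
contact_force: [0.4, 0.5, 1.3]
width: 1.003
grip_force: 0.0
9.8 [515.7 368.4  99.9] yaw 93.98 w 85.3 grip 0.0 F [0.4 0.5 1.3]
511.6,366,24,94 [-0.0069 -0.0138  0.253 ] -0.0002
```

```bash
python3 -m inch '[[-0.005,-0.007,0.06,0,1],[-0.005,-0.007,0.12,0,1],[-0.005,-0.007,0.12,0,1],[-0.005,-0.007,0.12,0,1]]'; python3 go.py 511.6,366,24,94; python3 look.py a4
```

```text
clock: 10.2
ee_pos: [514.6, 367.2, 66.1]
tcp_rot: [0.682, 0.731, 0.001, 0.0]
contact_force: [0.1, 0.3, -0.4]
width: 1.002
grip_force: 0.0
10.2 [514.6 367.2  66.1] yaw 93.99 w 85.2 grip 0.0 F [ 0.1  0.3 -0.4]
511.6,366,24,94 [-0.0036 -0.0105  0.1404] -0.0002
```

View pics/a4.png

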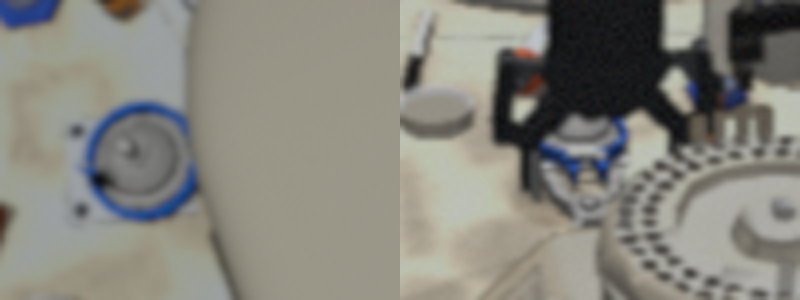

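The side view shows the open gripper centred over the pliers. Going down and squeezing.

```bash
python3 -m inch '[[-0.003,-0.01,0.05,0,1],[-0.003,-0.01,0.1,0,1],[-0.003,-0.01,0.14,0,1],[-0.003,-0.01,0.14,0,1],[-0.003,-0.01,0.14,0,1]]'; python3 go.py
```

```text
clock: 10.8
ee_pos: [511.0, 365.8, 22.5]
tcp_rot: [0.682, 0.731, 0.0, 0.0]
contact_force: [-0.2, 0.3, -0.0]
width: 1.0
grip_force: 0.0
10.8 [511.  365.8  22.5] yaw 93.98 w 85.0 grip 0.0 F [-0.2  0.3 -0. ]
```

```bash
python3 -m inch '[[0,0,0,0,0.4],[0,0,0,0,0.1],[0,0,0,0,-0.1],[0,0,0,0,-0.3],[0,0,0,0,-0.5],[0,0,0,0,-1],[0,0,0,0,-1],[0,0,0,0,-1]]' 20; python3 go.py
```

```text
clock: 11.6
ee_pos: [512.1, 364.6, 23.7]
tcp_rot: [0.683, 0.731, 0.001, 0.002]
contact_force: [1.6, -8.6, 11.6]
width: 0.406
grip_force: 18.8
11.6 [512.1 364.6  23.7] yaw 93.92 w 34.5 grip 18.757136310450733 F [ 1.6 -8.6 11.6]
```

```bash
python3 -m inch '[[0,0,0,0,-1],[0,0,0,0,-1],[0,0,0,0,-1]]' 20; python3 go.py
```

```text
clock: 11.9
ee_pos: [512.1, 364.6, 23.7]
tcp_rot: [0.683, 0.731, 0.001, 0.002]
contact_force: [1.6, -7.9, 12.3]
width: 0.405
grip_force: 18.8
11.9 [512.1 364.6  23.7] yaw 93.92 w 34.4 grip 18.76291765831411 F [ 1.6 -7.9 12.3]
```

```bash
python3 -m inch '[[0,0,0,0,-1],[0,0,0,0,-1],[0,0,0,0,-1],[0,0,0,0,-1]]' 27; python3 go.py
```

```text
clock: 12.3
ee_pos: [512.3, 364.5, 24.1]
tcp_rot: [0.683, 0.731, 0.001, 0.002]
contact_force: [0.5, -9.5, 15.1]
width: 0.301
grip_force: 25.9
12.3 [512.3 364.5  24.1] yaw 93.92 w 25.6 grip 25.88267825776711 F [ 0.5 -9.5 15.1]
```

```bash
python3 -m inch '[[0,0,0,0,-1],[0,0,0,0,-1],[0,0,0,0,-1]]' 32; python3 go.py; python3 -m inch '[[0,0,0,0,0],[0,0,0,0,0.4],[0,0,0,0,0.8],[0,0,0,0,1],[0,0,0,0,1],[0,0,0,0,1],[0,0,-0.1,0,1],[0,0,-0.25,0,1]]'; python3 go.py
```

```text
clock: 12.6
ee_pos: [512.4, 364.5, 24.2]
tcp_rot: [0.683, 0.731, 0.001, 0.002]
contact_force: [1.9, -9.9, 15.5]
width: 0.294
grip_force: 30.7
12.6 [512.4 364.5  24.2] yaw 93.91 w 25.0 grip 30.69870205130428 F [ 1.9 -9.9 15.5]
clock: 13.4
ee_pos: [509.3, 364.8, 95.1]
tcp_rot: [0.682, 0.731, -0.003, -0.001]
contact_force: [-0.6, 0.4, -0.3]
width: 1.003
grip_force: 0.0
13.4 [509.3 364.8  95.1] yaw 93.98 w 85.2 grip 0.0 F [-0.6  0.4 -0.3]
```

```bash
python3 -m inch '[[0,0,-0.15,0,1],[0,0,-0.3,0,1],[-0.15,-0.15,-0.4,0,1],[-0.15,-0.3,-0.4,0,1],[-0.15,-0.45,-0.4,0,1],[-0.15,-0.55,-0.4,0,1]]'; python3 go.py; python3 look.py a5
```

```text
clock: 14.0
ee_pos: [346.7, 308.2, 217.4]
tcp_rot: [0.682, 0.731, 0.0, -0.0]
contact_force: [0.6, 1.2, 0.6]
width: 1.0
grip_force: 0.0
14.0 [346.7 308.2 217.4] yaw 93.95 w 85.0 grip 0.0 F [0.6 1.2 0.6]
```

View pics/a5.png

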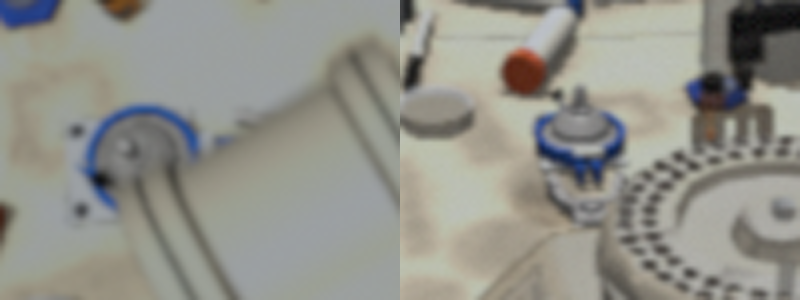

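The side view shows the ears now close together (crop ~(590,165)), so the clamp has snapped, and the pliers have sprung open again. I swing the arm aside for a clear top view.

```bash
python3 -m inch '[[-0.16,0,-0.05,0,1],[-0.32,0.01,-0.05,0,1],[-0.48,0.01,-0.05,0,1],[-0.64,0.01,-0.05,0,1],[-0.8,0.01,-0.05,0,1],[-0.96,0.01,-0.05,0,1],[-1,0,-0.05,0,1],[-1,0,-0.05,0,1]]'; python3 go.py; python3 look.py a6
```

```text
clock: 14.9
ee_pos: [370.6, 7.9, 232.0]
tcp_rot: [0.684, 0.73, -0.0, 0.0]
contact_force: [-0.5, 0.4, -0.2]
width: 0.997
grip_force: 0.0
14.9 [370.6   7.9 232. ] yaw 93.73 w 84.7 grip 0.0 F [-0.5  0.4 -0.2]
```

View pics/a6.png

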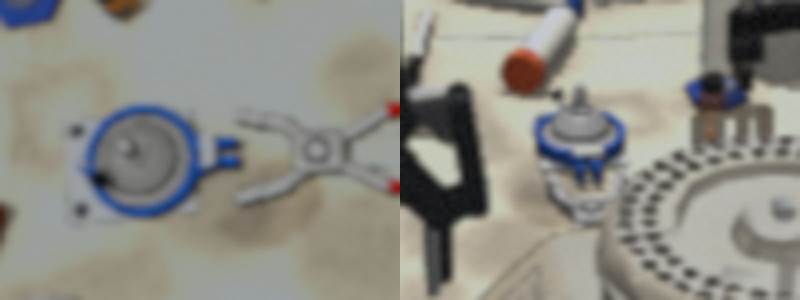

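Run:
```python
from h import *
T=dict(np.load("top_a6.npz"))
px=lambda x,y:[140+x/4,190+y/4]
j=ray(T,px(317,151),16)[0]; tips=ray(T,[px(238,112),px(238,200)],15); e=ray(T,[px(240,145),px(240,160)],18); rc=ray(T,px(143,160),19)
print("joint",j,"tips",tips,"ears",e,"ring",rc)
r=roi(masks(T["frame"])["red"],225,200,275,260); n,l,s,ce=cv2.connectedComponentsWithStats(r)
for i in range(1,n): print(s[i],ray(T,ce[i],15))
```

```text
joint [504.81083122 421.78612532  16.        ] tips [[529.13943977 469.36904033  15.        ]
 [476.03030935 467.5195063   15.        ]] ears [[508.43959565 466.81619625  18.        ]
 [499.4026355  466.50314097  18.        ]] ring [[499.7542753  523.20913035  19.        ]]
[238 214  17   5  42] [[533.34507267 360.62999122  15.        ]]
[238 236  18   3  38] [[482.05625852 357.92162019  15.        ]]
```

```bash
python3 go.py 352,200,220,92.7 370,310,220,92.7 505.2,424.3,120,92.7
```

```text
15.0 [370.4   9.9 231.9] yaw 93.91 w 85.2 grip 0.0 F [0.3 0.2 0.7]
352,200,220,92.7 [ 0.6365 -0.018   0.0399] 0.014
370,310,220,92.7 [0.9982 0.0668 0.0399] 0.014
505.2,424.3,120,92.7 [1.3476 0.5424 0.3734] 0.014
```

```bash
python3 -m inch '[[0.16,0,0,0.014,0.2],[0.32,-0.01,0,0.014,0.2],[0.48,-0.02,0,0.014,0.2],[0.64,-0.02,0.04,0.014,0.2],[0.8,0.02,0.04,0.014,0.2],[0.95,0.05,0.04,0.014,0.2],[1,0.2,0.04,0.014,0.2],[1,0.2,0.04,0.014,0.2]]' 40; python3 go.py 505.2,424.3,110,92.7
```

```text
clock: 15.8
ee_pos: [411.2, 318.0, 218.3]
tcp_rot: [0.688, 0.726, 0.0, 0.0]
contact_force: [0.3, 0.5, 0.6]
width: 0.601
grip_force: 0.0
15.8 [411.2 318.  218.3] yaw 93.08 w 51.1 grip 0.0 F [0.3 0.5 0.6]
505.2,424.3,110,92.7 [0.3371 0.3318 0.3611] 0.0044
```

```bash
python3 -m inch '[[0.12,0.12,0,0.004,0.2],[0.24,0.24,0.05,0.004,0.2],[0.337,0.332,0.15,0.004,0.2],[0.337,0.332,0.28,0.004,0.2],[0.337,0.332,0.36,0.004,0.2],[0.337,0.332,0.36,0.004,0.2],[0.337,0.332,0.36,0.004,0.2]]'; python3 go.py 505.2,424.3,22,92.7
```

```text
clock: 16.5
ee_pos: [502.9, 420.2, 112.4]
tcp_rot: [0.691, 0.722, -0.0, -0.0]
contact_force: [0.3, 0.2, 0.4]
width: 0.604
grip_force: 0.0
16.5 [502.9 420.2 112.4] yaw 92.52 w 51.4 grip 0.0 F [0.3 0.2 0.4]
505.2,424.3,22,92.7 [0.0134 0.0084 0.3015] -0.0021
```

```bash
python3 -m inch '[[0.013,0.008,0.1,0,0.2],[0.013,0.008,0.2,0,0.2],[0.013,0.008,0.26,0,0.2],[0.013,0.008,0.298,0,0.2],[0.013,0.008,0.298,0,0.2],[0.013,0.008,0.298,0,0.2]]'; python3 go.py 505.2,424.3,22,92.7
```

```text
clock: 17.1
ee_pos: [506.5, 423.8, 24.3]
tcp_rot: [0.692, 0.722, 0.001, 0.0]
contact_force: [0.1, -0.6, 0.6]
width: 0.597
grip_force: 0.0
17.1 [506.5 423.8  24.3] yaw 92.44 w 50.8 grip 0.0 F [ 0.1 -0.6  0.6]
505.2,424.3,22,92.7 [ 0.0018 -0.0044  0.0076] -0.003
```

```bash
python3 -m inch '[[0.002,-0.004,0.007,0,0.2],[0.002,-0.004,0.007,0,-1],[0.002,-0.004,0.007,0,-1],[0.002,-0.004,0.007,0,-1],[0.002,-0.004,0.007,0,-1],[0.002,-0.004,0.007,0,-1],[0.002,-0.004,0.007,0,-1]]' 40; python3 go.py;  python3 -m inch '[[0,0,-0.03,0,-1],[0,0,-0.08,0,-1],[0,0,-0.15,0,-1],[0,0,-0.3,0,-1],[0,0,-0.45,0,-1],[0,0,-0.6,0,-1],[0,0,-0.6,0,-1]]'; python3 go.py 370,320,215,95 352,200,210,98
```

```text
clock: 17.8
ee_pos: [505.1, 424.1, 21.4]
tcp_rot: [0.692, 0.722, 0.001, 0.0]
contact_force: [-0.1, 0.7, 5.5]
width: 0.291
grip_force: 39.8
17.8 [505.1 424.1  21.4] yaw 92.43 w 24.7 grip 39.840238094329834 F [-0.1  0.7  5.5]
clock: 18.5
ee_pos: [506.3, 424.9, 207.8]
tcp_rot: [0.692, 0.722, 0.005, 0.001]
contact_force: [0.5, 0.5, -2.1]
width: 0.288
grip_force: 39.7
18.5 [506.3 424.9 207.8] yaw 92.44 w 24.5 grip 39.6956330537796 F [ 0.5  0.5 -2.1]
370,320,215,95 [-0.3298 -0.4685 -0.03  ] -0.0297
352,200,210,98 [-0.727  -0.5456 -0.0161] -0.0647
```

```bash
python3 -m inch '[[-0.1,-0.13,-0.02,-0.01,-1],[-0.2,-0.26,-0.02,-0.02,-1],[-0.3,-0.4,-0.02,-0.03,-1],[-0.35,-0.47,-0.02,-0.03,-1],[-0.48,-0.49,-0.02,-0.04,-1],[-0.61,-0.52,-0.02,-0.05,-1],[-0.727,-0.546,-0.02,-0.065,-1],[-0.86,-0.55,-0.02,-0.065,-1]]'; python3 go.py 352,80,210,100 365,-50,210,103.3 422.3,-168.2,150,103.3
```

```text
clock: 19.3
ee_pos: [349.3, 157.9, 206.2]
tcp_rot: [0.655, 0.755, -0.0, -0.0]
contact_force: [1.0, -0.6, -1.6]
width: 0.288
grip_force: 39.9
19.3 [349.3 157.9 206.2] yaw 98.14 w 24.5 grip 39.877381324768066 F [ 1.  -0.6 -1.6]
352,80,210,100 [-0.2584 -0.0278 -0.0126] -0.0217
365,-50,210,103.3 [-0.6935 -0.0462 -0.0126] -0.0601
422.3,-168.2,150,103.3 [-1.1106  0.0872  0.1873] -0.0601
```

```bash
python3 -m inch '[[-0.13,-0.015,-0.01,-0.01,-1],[-0.26,-0.028,-0.01,-0.02,-1],[-0.4,-0.035,-0.01,-0.035,-1],[-0.55,-0.04,-0.01,-0.05,-1],[-0.69,-0.046,-0.01,-0.06,-1],[-0.84,0,-0.01,-0.06,-1],[-0.98,0.045,0,-0.06,-1],[-1,0.05,0,-0.06,-1]]'; python3 go.py; python3 -m inch '[[0,0,0,0,-1]]'; python3 go.py 422.3,-168.2,60,103.3
```

```text
clock: 20.1
ee_pos: [408.7, -139.8, 205.6]
tcp_rot: [0.623, 0.782, -0.0, 0.0]
contact_force: [0.3, 0.5, -1.7]
width: 0.293
grip_force: 39.9
20.1 [ 408.7 -139.8  205.6] yaw 102.97 w 24.9 grip 39.87321496009827 F [ 0.3  0.5 -1.7]
clock: 20.2
ee_pos: [407.2, -136.8, 205.6]
tcp_rot: [0.622, 0.783, -0.0, -0.001]
contact_force: [-0.2, 0.3, -1.2]
width: 0.289
grip_force: 39.9
20.2 [ 407.2 -136.8  205.6] yaw 103.05 w 24.6 grip 39.87079560756683 F [-0.2  0.3 -1.2]
422.3,-168.2,60,103.3 [-0.1139  0.026   0.4853] -0.0029
```

```bash
python3 -m inch '[[-0.114,0.026,0.1,-0.003,-1],[-0.114,0.026,0.22,-0.003,-1],[-0.114,0.026,0.34,-0.003,-1],[-0.114,0.026,0.43,-0.003,-1],[-0.114,0.026,0.485,-0.003,-1],[-0.114,0.026,0.485,-0.003,-1],[-0.114,0.026,0.485,-0.003,-1]]'; python3 go.py 422.3,-168.2,45,103.3;  python3 - <<'E'
from h import *
o=[]
for n,(x,y,w,h) in dict(top=(430,220,100,75),side=(240,325,100,100)).items():
    c=cam(n); np.savez(f"{n}_b1.npz",**c); f=c["frame"]; o.append(cv2.resize(f[y:y+h,x:x+w],(400,400),interpolation=cv2.INTER_CUBIC))
cv2.imwrite("pics/b1.png",np.hstack(o)[:,:,::-1])
E
```

```text
clock: 20.9
ee_pos: [422.7, -166.5, 61.5]
tcp_rot: [0.619, 0.785, 0.0, -0.0]
contact_force: [-0.0, -1.0, -1.3]
width: 0.29
grip_force: 39.8
20.9 [ 422.7 -166.5   61.5] yaw 103.5 w 24.6 grip 39.849228858947754 F [-0.  -1.  -1.3]
422.3,-168.2,45,103.3 [-0.0052 -0.0027  0.055 ] 0.0024
```

View pics/b1.png

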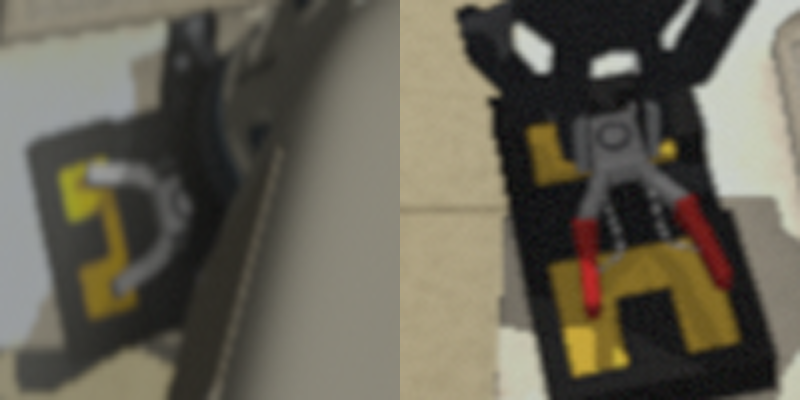

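Run:
```python
from h import *
T=dict(np.load("top_b1.npz"));S=dict(np.load("side_b1.npz"))
print(ray(T,[475,258.8],56),ray(S,[293.5,358.75],56))
print("tips",ray(T,[[430+90/4,220+172/5.33],[430+120/4,220+288/5.33]],55))
h=[[240+190/4,325+305/4],[240+325/4,325+278/4]]
print("handle ends",ray(S,h,56), "orig side joint",ray(S,[293.75,371.75],24))
```

```text
[[ 418.36491363 -165.76930754   56.        ]] [[ 423.09706616 -165.92653345   56.        ]]
tips [[ 434.02114151 -115.93908773   55.        ]
 [ 384.20228808 -129.94294269   55.        ]]
handle ends [[ 414.44637461 -260.18184831   56.        ]
 [ 472.05643099 -247.56104642   56.        ]] orig side joint [[ 422.54013682 -169.21156237   24.        ]]
```

```bash
python3 go.py 422.4,-169.6,46,103.3;python3 -m inch '[[-0.008,-0.001,0.02,0.002,-1],[-0.008,-0.001,0.05,0.002,-1],[-0.008,-0.001,0.05,0.002,-1],[-0.008,-0.001,0.05,0.002,-1]]'; python3 go.py 422.4,-169.6,36,103.3
```

```text
21.0 [ 423.4 -167.3   62.1] yaw 103.48 w 25.0 grip 39.85487759113312 F [ 0.2 -0.7 -0.6]
422.4,-169.6,46,103.3 [-0.0067 -0.0051  0.0538] 0.0021
clock: 21.4
ee_pos: [422.9, -169.8, 45.6]
tcp_rot: [0.621, 0.784, -0.0, -0.0]
contact_force: [-0.0, -0.3, -1.5]
width: 0.288
grip_force: 39.9
21.4 [ 422.9 -169.8   45.6] yaw 103.25 w 24.5 grip 39.878329038619995 F [-0.  -0.3 -1.5]
422.4,-169.6,36,103.3 [ 0.0011 -0.0014  0.0321] -0.0005
```

```bash
python3 -m inch '[[0,-0.001,0.01,0,-1],[0,-0.001,0.02,0,-1],[0,-0.001,0.03,0,-1],[0,-0.001,0.03,0,-1]]'; python3 go.py
```

```text
clock: 21.8
ee_pos: [422.6, -169.8, 36.5]
tcp_rot: [0.621, 0.784, -0.0, -0.0]
contact_force: [-0.6, -0.2, -1.9]
width: 0.286
grip_force: 39.9
21.8 [ 422.6 -169.8   36.5] yaw 103.26 w 24.3 grip 39.87772285938263 F [-0.6 -0.2 -1.9]
```

Already 9 mm into the cut-out with no contact.

```bash
python3 -m inch '[[0,0,0.008,0,-1],[0,0,0.016,0,-1],[0,0,0.022,0,-1],[0,0,0.025,0,-1],[0,0,0.025,0,-1]]'; python3 go.py
```

```text
clock: 22.3
ee_pos: [422.8, -170.0, 29.3]
tcp_rot: [0.621, 0.784, -0.0, -0.0]
contact_force: [-0.4, -0.1, -0.8]
width: 0.29
grip_force: 40.0
22.3 [ 422.8 -170.    29.3] yaw 103.27 w 24.6 grip 39.95454668998718 F [-0.4 -0.1 -0.8]
```

Practically on the floor. Releasing and rising.

```bash
python3 -m inch '[[0,0,0.002,0,-0.2],[0,0,0.002,0,0.2],[0,0,0.002,0,0.2],[0,0,0.002,0,0.2],[0,0,-0.05,0,0.2],[0,0,-0.15,0,0.2],[0,0,-0.3,0,0.2],[0,0,-0.45,0,0.2]]'; python3 -m inch '[[0.1,-0.05,-0.15,0,0.2],[0.25,-0.12,-0.3,0,0.2],[0.4,-0.15,-0.3,0,0.2],[0.55,-0.15,-0.3,0,0.2],[0.7,-0.15,-0.3,0,0.2],[0.8,-0.15,-0.3,0,0.2],[0.8,-0.15,-0.3,0,0.2]]'
python3 - <<'E'
from h import *
o=[]
for n,(x,y,w,h) in dict(top=(430,220,100,75),side=(240,325,100,75)).items():
    c=cam(n); np.savez(f"{n}_b2.npz",**c); f=c["frame"]; o.append(cv2.resize(f[y:y+h,x:x+w],(400,300),interpolation=cv2.INTER_CUBIC))
cv2.imwrite("pics/b2.png",np.hstack(o)[:,:,::-1])
S=dict(np.load("side_b2.npz")); A=dict(np.load("side0.npz"))["frame"]; t=A[358:382,280:308]
for nm,B in(("side",S["frame"]),):
    print(cv2.minMaxLoc(cv2.matchTemplate(B[340:400,260:330],t,cv2.TM_CCOEFF_NORMED)),"expect (20,18)")
E
```

```text
clock: 23.1
ee_pos: [422.4, -169.7, 165.8]
tcp_rot: [0.621, 0.784, -0.0, -0.001]
contact_force: [0.7, -1.4, 0.5]
width: 0.595
grip_force: 0.0
clock: 23.8
ee_pos: [322.5, 56.3, 254.9]
tcp_rot: [0.619, 0.786, 0.001, 0.0]
contact_force: [0.0, 0.4, -0.4]
width: 0.6
grip_force: 0.0
(-0.5605049133300781, 0.9782803058624268, (15, 3), (20, 18)) expect (20,18)
```

View pics/b2.png

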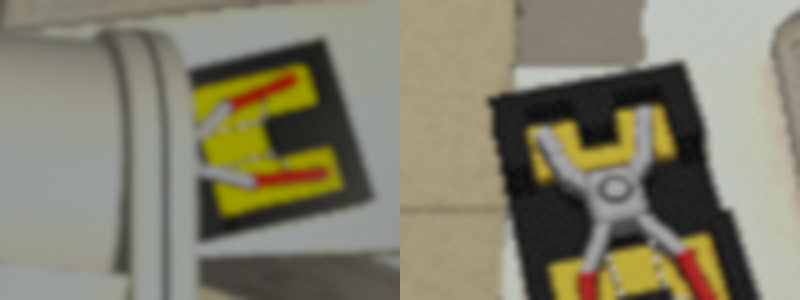

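The pliers are back exactly where they started: the template match gives the same pixel, (20,18), and the jaws and handles lie in their pockets. Handing in.

```bash
python3 -m inch '[[0,0,0,0,0.2],[0,0,0,0,0.2],[0,0,0,0,0.2]]' >/dev/null; python3 -c "
from plant import manip; print(manip.finish_job())"
```

```text
the job is handed in; nothing more can be done
None
```

The job is handed in at about 24 s, with no verdict returned: the camera shows the clamp snapped shut and the pliers back flat in their cut-out, though the pliers slid back about 6 mm during the squeeze (jaws then an estimated 7–11 mm from the ears, limit 16 mm).

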